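# Nip up a wooden blank in a drilling jig with its square cam key

### The job

Take the T-handled square key out of the wooden tool block, seat it fully in the recessed square socket of the drilling jig's cam (the angle at which it drops in has to be felt for), and turn it clockwise until the cam holds the wooden blank firmly against the fence, without bruising the wood. Then draw the key out and stand it back in its hole in the tool block. Leave the other things on the bench alone.

Things in the scene. Friction and masses are not known exactly. Their poses are not given: they have to be found in the camera images.
- key: Loose steel T-key, 160 g, upright in the tool block. Square shank, 12 mm; a dark flat-sided cross bar on top, 84 mm long, 14 thick, 16 tall, to be gripped across its thickness. Origin: middle of the shank's lower end; z up the shank, y along the bar, so the flats face x and y. Bar centre 80 mm above the lower end; round 19 mm collar at 41 to 48 mm. Fits the socket in any of four quarter turns.
- socket (a point): Middle of the mouth of the cam's square socket (13.4 mm wide, 15 mm deep, flat floor), 48 mm above the bench. Axes of the jig, not of the cam: z up, x towards the fence. At the start the flats stand 4 to 40 degrees counter-clockwise (from above) of these axes, how much is not measured; over about 5 degrees off, the key stands on the cam's face, level with the mouth.
- recess (a point): On the cam's axis, at the top of the 26 mm round hole in the cover, 10 mm above the socket's mouth. Feel at the key: the free cam turns at 0.1 N m; bearing on the blank, the moment climbs within degrees: 0.45 to 0.55 N m is firm, over 0.7 may bruise. Tight after some 35 to 105 degrees clockwise (from above). It stays put if the key is eased back 6 degrees (half its play).
- jig: The drilling jig, fixed: dark base 164x150x14 mm, steel cover plate 52x90 mm over the cam, its top 58 mm above the bench. Origin under the base, x towards the fence, z up. The cam is a 38 mm steel disc on an axis 6 mm off its centre, that pushes the blank against the fence.
- fence: Steel fence of the jig, fixed, 116 mm long, 32 tall; set anew each time, so the angle at which the cam comes tight differs. Origin: on its face towards the blank, mid-length, at the top of the base (14 mm above the bench); x away from the blank, y along the face, z up. It carries an end stop (-y end) and a drill-bush plate over the blank, top 74 mm above the bench.
- blank: Loose dark wooden block 50x75x32 mm lying flat on the jig's base between cam and fence, at first about 0.5 to 1 mm clear of the fence and clear of the cam. Origin: centre of its underside; x (50 mm) square to the fence, y (75 mm) along it, z up.
- rack_hole (a point): Middle of the mouth of the key's hole in the fixed wooden tool block (56x100 mm, on a foot 68x112 mm; top 42 mm above the bench; two bits and a punch beside the hole stand up to 60 mm above the bench). Hole: round, 20 mm wide, 30 mm deep, vertical; z up.
- marking_gauge: Bystander: wooden marking gauge, 87x210x37 mm, lying on the bench right of the tool block; origin at the centre of its underside.
- next_blank: Bystander: a second dark wooden block, 50x75x32 mm, lying on the bench near its front edge; origin at the centre of its underside.
- wax_tin: Bystander: plain cream round tin, 56 mm wide, 55 mm tall, standing on the bench behind the tool block; origin at the centre of its underside.

How it is judged:
On the way, in this order (a step that is already met when the one before it is completed fails the run):
1. the key stands fully in the cam's socket (z of key in the frame of socket below -0.011 m and horizontal distance between key and socket below 0.004 m and angle between key's own z axis and vertical below 0.1 rad), for 0.1 s.
2. with the key in the socket, the cam presses the blank firmly against the fence (contact force between blank and fence above 15 N and z of key in the frame of socket below -0.006 m), for 0.2 s.
At the end, for the whole second after the job is handed in: the cam alone presses the blank against the fence with more than 12 N, the blank lying flat (within 0.05 rad); the key stands at rest in the tool block's hole, its tip more than 20 mm deep and within 9 mm of the hole's axis, upright within 0.2 rad (contact force between blank and fence above 12 N and angle between blank's own z axis and vertical below 0.05 rad and z of key in the frame of rack_hole below -0.02 m and horizontal distance between key and rack_hole below 0.009 m and angle between key's own z axis and vertical below 0.2 rad and linear speed of key below 0.02 m/s); the robot touches nothing.
It fails at once if the blank is squeezed against the fence so hard that the wood bruises (contact force between blank and fence above 50 N).
It fails at once if the marking gauge is shifted by more than 20 mm (distance of marking_gauge from where it was at the start of the episode above 0.02 m).
It fails at once if the next blank is shifted by more than 20 mm (distance of next_blank from where it was at the start of the episode above 0.02 m).
It fails at once if the wax tin is shifted by more than 20 mm (distance of wax_tin from where it was at the start of the episode above 0.02 m).
It also fails if it takes over 72 s, if anything falls off the work surface, if the arm or the gripper's body presses on something with over 40 N, if the wrist force passes 120 N, or if a joint passes its speed limit or range.

### The arm

A 6-joint arm with a two-finger parallel gripper is mounted at the origin on a cart in front of the work surface, level with it; the furniture and walls round the work are solid. World frame = base frame: x ahead of the robot, y to its left, z up, the work surface at z = 0. Lengths are in m, angles in rad, forces in N, time in s.
With the tool pointing down it reaches from about 0.275 to 0.725 m from the base axis. Payload 15.9 kg.
Tool frame: the origin (TCP) lies between the finger pads; the fingertips stand 19 mm ahead of it and the grasp point (between the pads) is the TCP; z points along the fingers, y is the line along which they close (so a half turn about z gives the same grasp; the last joint's range is limited). The gripper opens to 85 mm and grips with 20 to 120 N. Pads are 22 mm wide; open, the fingers measure 114 mm over their backs; the gripper's body (76 mm by 85 mm) begins 54 mm behind the grasp point. The pads swing forward as they close: fully open they stand 13 mm farther back than shut.
Start: joints at [1.159, 0.213, -0.034, 1.323, 0, 1.571], TCP at [0.2, 0.458, 0.25] pointing down, gripper open.
Joint ranges: [-2.98, 2.98], [-0.74, 1.72], [-1.14, 1.35], [-2.1, 2.04], [-1.57, 1.44], [-3.14, 3.14]. Speed limits (rad/s): [1.89, 1.89, 2.39, 2.57, 3.14, 3.14].

### API

Orientations are given as a unit quaternion [w, x, y, z].
In Python, from station import sensors, optics, ticket gives the robot as it stands.
- The arm moves only by the shell command python3 -m handwheel 'ROWS'. ROWS is JSON, a list of rows, each an object with "xyz": the shift along the tool's x, y, z in mm, a list of three; "turn": the turn about the tool's z in rad; "gripper": the finger opening in mm, from 0 to 85.4. In form: [{"xyz": [x, y, z], "turn": turn, "gripper": gripper}, ...]. A call has 1 to 10 rows; each row shifts and turns the commanded pose from where the row before left it, along the tool's axes as they then stand; what a row does not reach is not made up. A row lasts 1/10 s, in which the tool goes at most 50 mm and 8.59 degrees, less where a joint would pass 70% of its speed; a pose out of reach is approached as far as the arm can. A call is refused whole if a number of a shift passes 50 or a number of a turn 0.15, either way. A call with a gripper value outside its range is refused whole. The fingers move at their own pace and stop on an object; the grip force is fixed at half the most. Time passes only in rows, so rows that do not move let the fingers close. It gives the time, the measured TCP pose, the force, the opening and the grip force at its end, in the units of the state.
- sensors.sense(): the state, without advancing time (a new reading comes with each control period).
- optics.capture(name): name is "side" or "top" or "wrist"; returns the picture (480x640x3 uint8, red, green, blue); there is no depth.
- optics.camera_model(name): a dict with "K" (3x3 intrinsics, pixels), "R" (3x3) and "t" (3): a world point X has camera coordinates R X + t. Camera axes: x right, y down, z forward; pixel columns grow to the right and rows downward; lengths in m; the calibration is good to about 2 mm. A picture is of the moment at which its call begins: read the wrist's pose just before it. camera_model takes no time and is no camera call; for the wrist camera it gives the pose at the moment of the call.
- ticket.hand_in(): hands the job in; it is judged then, once.
The state is a dict: "time": time; "qpos": joint angles; "dq": joint speeds; "joint_efforts": joint torques, N m; "position": TCP position; "orientation": TCP orientation; "force": force on the tool from outside, world axes, zero at the start; "wrist_torque": the same for the moment, N m; "gripper_width": finger opening in m; "gripper_force": force on a finger pad.
Only numpy, scipy, OpenCV 4.12 (cv2) and the standard library are available. Lean on these libraries where they do the work, as an engineer would, in place of code of your own. Each camera call takes 0.05 s, during which the arm holds its last target. There are 200 camera calls.

## Working session

There is one attempt and no reset: what is moved stays moved. The work goes in short steps, Python scripts to look and compute and a shell command to move; the robot and the scene stay as the last step left them, time stands still between calls to the robot, and variables do not carry over. Pictures are saved under pics/ and viewed, at most 12 in all, crops included, and the job is handed in when it is done.

```bash
mkdir -p pics; ls; python3 - <<'E'
from station import sensors, optics, ticket
import cv2, numpy as np
s=sensors.sense(); print({k:np.round(v,3).tolist() for k,v in s.items()})
for n in ("top","side"):
    im=optics.capture(n); cv2.imwrite(f"pics/{n}0.png",im[:,:,::-1]); m=optics.camera_model(n); print(n,{k:np.round(v,4).tolist() for k,v in m.items()})
E
```

```text
pics
{'time': 0.0, 'qpos': [1.159, 0.213, -0.035, 1.323, -0.0, 1.571], 'dq': [0.001, -0.001, 0.001, 0.001, -0.0, -0.0], 'joint_efforts': [0.004, -68.615, 48.713, 0.018, 0.0, -0.0], 'position': [0.2, 0.458, 0.25], 'orientation': [-0.0, 0.204, 0.979, -0.001], 'force': [0.357, 0.106, 0.435], 'wrist_torque': [0.048, -0.007, 0.038], 'gripper_force': 0.0, 'gripper_width': 0.085}
top {'K': [[528.9037, 0.0, 316.6571], [0.0, 528.9037, 237.1295], [0.0, 0.0, 1.0]], 'R': [[0.0059, -0.9992, 0.0392], [-0.9991, -0.0076, -0.0429], [0.0431, -0.0389, -0.9983]], 't': [-0.3985, 0.4505, 0.9046]}
side {'K': [[568.8161, 0.0, 315.8825], [0.0, 568.8161, 239.3716], [0.0, 0.0, 1.0]], 'R': [[0.8476, -0.5304, -0.0175], [-0.314, -0.4746, -0.8223], [0.4278, 0.7025, -0.5688]], 't': [-0.6191, 0.0159, 0.9483]}
```

View pics/top0.png

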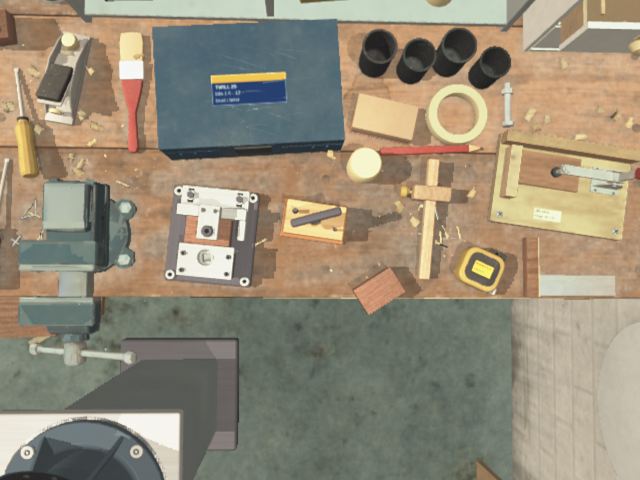

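View pics/side0.png

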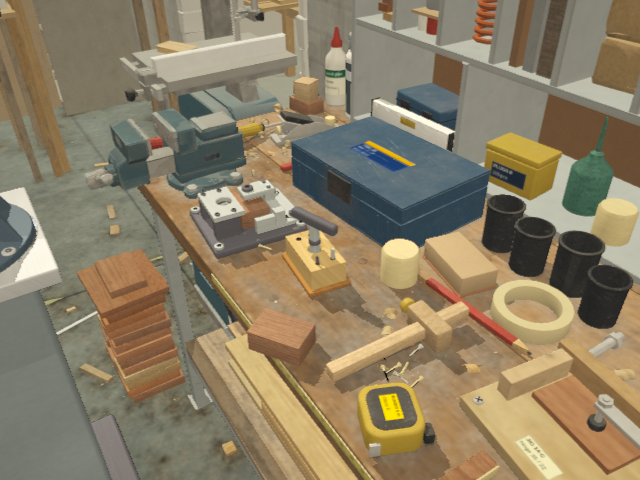

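```bash
cat > h.py <<'E'
from station import sensors, optics
import cv2, numpy as np
def ray(m,px,z):
    K,R,t=(np.array(m[k]) for k in "KRt")
    d=R.T@np.linalg.solve(K,[*px,1.]); c=-R.T@t
    return c+d*(z-c[2])/d[2]
def proj(m,X):
    K,R,t=(np.array(m[k]) for k in "KRt"); p=K@(R@np.array(X)+t); return p[:2]/p[2]
def tri(obs):
    A=[];b=[]
    for m,px in obs:
        K,R,t=(np.array(m[k]) for k in "KRt"); d=R.T@np.linalg.solve(K,[*px,1.]); d/=np.linalg.norm(d); c=-R.T@t
        P=np.eye(3)-np.outer(d,d); A.append(P); b.append(P@c)
    return np.linalg.solve(sum(A),sum(b))
def rot():
    from scipy.spatial.transform import Rotation as Ro
    q=sensors.sense()["orientation"]; return Ro.from_quat([q[1],q[2],q[3],q[0]]).as_matrix()
def totool(p,yaw=None):
    "mm shift in tool axes from the measured TCP to world point p; yaw of tool y axis"
    s=sensors.sense(); R=rot()
    print("pos",np.round(s["position"],4),"yaw_y deg",np.degrees(np.arctan2(R[1,1],R[0,1])).round(2),"shift mm",np.round(R.T@(np.array(p)-s["position"])*1000,1))
E
python3 - <<'E'
from h import *
m=optics.camera_model("top"); 
print("recess",ray(m,(205,257),.058),"bar",ray(m,(316,216),.122+.0),"bar z?")
m2=optics.camera_model("side")
print("bar tri",tri([(m,(316,216)),(m2,(314,220))]))
im=cv2.imread("pics/top0.png")[170:300,150:360]; cv2.imwrite("pics/c0.png",cv2.resize(im,None,fx=3.8,fy=3.8,interpolation=2))
E
```

```text
recess [ 0.41718388 -0.20967942  0.058     ] bar [ 0.48136659 -0.39018597  0.122     ] bar z?
bar tri [ 0.48393546 -0.39136376  0.09456817]
```

View pics/c0.png

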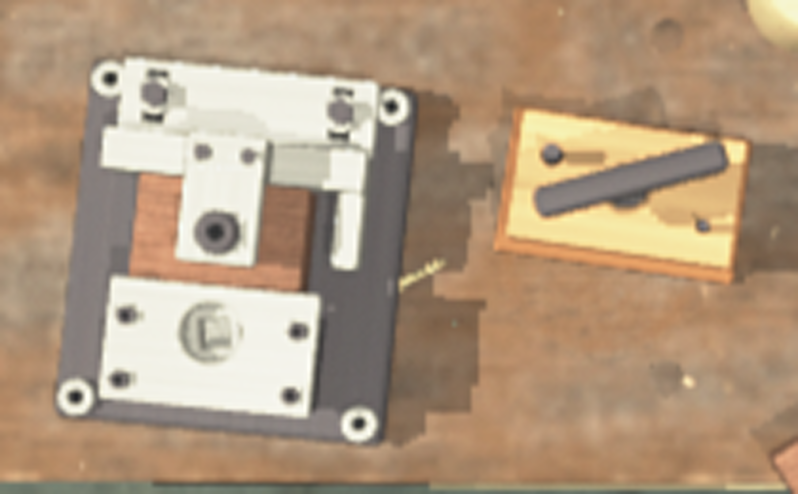

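```bash
python3 -m handwheel '[{"xyz":[-32,-36,-5],"turn":0,"gripper":85},{"xyz":[-32,-36,-5],"turn":0,"gripper":85},{"xyz":[-32,-36,-5],"turn":0,"gripper":85},{"xyz":[-32,-36,-5],"turn":0,"gripper":85},{"xyz":[-32,-36,-5],"turn":0,"gripper":85},{"xyz":[-32,-36,-5],"turn":0,"gripper":85},{"xyz":[-32,-36,-5],"turn":0,"gripper":85},{"xyz":[-32,-36,-5],"turn":0,"gripper":85},{"xyz":[-32,-36,-5],"turn":0,"gripper":85},{"xyz":[-32,-36,-5],"turn":0,"gripper":85}]'
python3 -c "
from h import *
totool([.43,-.29,.3])
m=optics.camera_model('wrist');R=np.array(m['R']);print('cam at',-R.T@m['t'],'fwd',R[2],m['K'])"
```

```text
time: 1.1
position: [0.3462, 0.0104, 0.2992]
orientation: [0.0, 0.204, 0.979, 0.0]
force: [2.2, 1.2, -0.3]
gripper_width: 0.0851
gripper_force: 0.0
pos [0.3462 0.0104 0.2992] yaw_y deg 66.42 shift mm [-197.  -241.8   -0.8]
cam at [0.27994611 0.0389361  0.42346314] fwd [ 0.25873171 -0.11465774 -0.95912017] [[392.30355825   0.         310.61232323]
 [  0.         392.30355825 237.39353834]
 [  0.           0.           1.        ]]
```

```bash
python3 -m handwheel '[{"xyz":[-31,-38,0],"turn":0,"gripper":85},{"xyz":[-31,-38,0],"turn":0,"gripper":85},{"xyz":[-31,-38,0],"turn":0,"gripper":85},{"xyz":[-31,-38,0],"turn":0.15,"gripper":85},{"xyz":[-25,-34,0],"turn":0.15,"gripper":85},{"xyz":[0,0,10],"turn":0.15,"gripper":85},{"xyz":[0,0,10],"turn":0.15,"gripper":85},{"xyz":[0,0,10],"turn":0.15,"gripper":85},{"xyz":[0,0,10],"turn":0.15,"gripper":85},{"xyz":[0,0,10],"turn":0.02,"gripper":85}]'
python3 -c "
from h import *
import pickle
totool([.484,-.391,.2])
im=optics.capture('wrist');m=optics.camera_model('wrist');pickle.dump(m,open('w1.pkl','wb'));cv2.imwrite('pics/w1.png',im[:,:,::-1])"
```

```text
time: 2.1
position: [0.402, -0.2187, 0.2483]
orientation: [-0.0, 0.619, 0.785, -0.0]
force: [1.0, -0.8, -0.4]
gripper_width: 0.0854
gripper_force: 0.0
pos [ 0.402  -0.2187  0.2483] yaw_y deg 13.5 shift mm [-186.7   39.6   48.3]
```

View pics/w1.png

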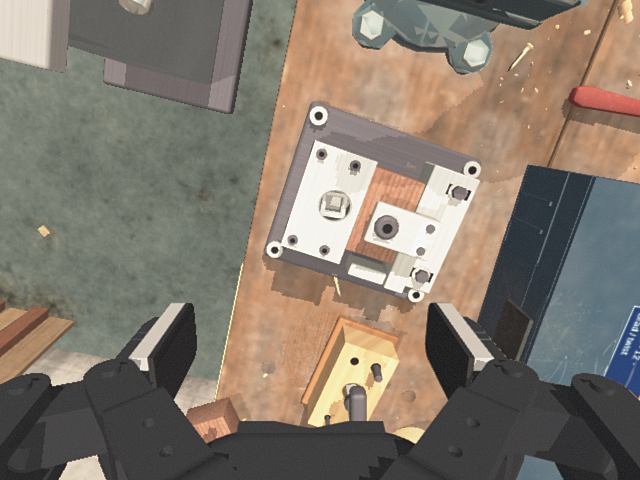

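```bash
python3 - <<'E'
from h import *
import pickle
m=pickle.load(open('w1.pkl','rb')); im=cv2.imread('pics/w1.png')
a=cv2.resize(im[170:240,300:370],None,fx=8,fy=8,interpolation=cv2.INTER_CUBIC); cv2.imwrite('pics/c1.png',a)
# rectify nothing: edges of cover via mask
hsv=cv2.cvtColor(im,cv2.COLOR_BGR2HSV); w=((hsv[...,1]<40)&(hsv[...,2]>190)).astype('uint8')
n,l,st,c=cv2.connectedComponentsWithStats(w)
i=l[190,310] or l[235,330]; cs,_=cv2.findContours((l==i).astype('uint8'),0,2); cc=max(cs,key=cv2.contourArea)
p=np.array([ray(m,q,.058)[:2] for q in cc[:,0]],np.float32); r=cv2.minAreaRect(p); print(r, len(cc)); b=cv2.boxPoints(r);print(b)
print("recess w",ray(m,(335,205),.058))
E
```

```text
((0.40650811791419983, -0.21412210166454315), (0.10249139368534088, 0.06227593868970871), 85.0523681640625) 251
[[ 0.37106648 -0.26249135]
 [ 0.4331104  -0.26786235]
 [ 0.44194975 -0.16575286]
 [ 0.37990585 -0.16038185]]
recess w [ 0.41820517 -0.20747166  0.058     ]
```

View pics/c1.png

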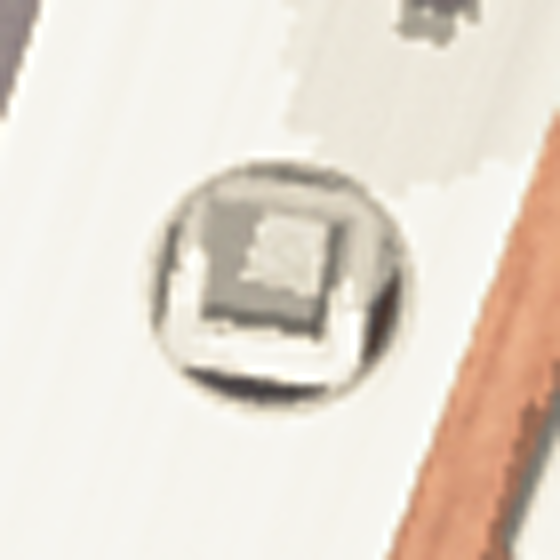

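```bash
python3 - <<'E'
from h import *
import pickle
m=pickle.load(open('w1.pkl','rb')); im=cv2.imread('pics/w1.png')
f=lambda u,v,z:ray(m,(300+u/8-.44,170+v/8-.44),z)
print("recess",f(279,286,.058))
# rim circle edges for diameter check
print(f(145,286,.058)-f(412,286,.058),f(279,160,.058)-f(279,412,.058))
c=[f(*q,.048)[:2] for q in [(203,318),(325,332),(342,222),(205,205)]]
for i in range(4):
    d=c[(i+1)%4]-c[i]; print(np.linalg.norm(d), np.degrees(np.arctan2(d[1],d[0])))
print("sq mid",np.mean(c,0))
# top view estimate of rim
mt=optics.camera_model('top'); g=lambda u,v,z:ray(mt,(150+u/3.8-.37,170+v/3.8-.37),z)
print("recess top",g(210,332,.058))
print("bar ends top",g(541,203,.1),g(726,157,.1), g(633,180,.1))
# gauge cover edge dir: screw positions
for q in [(321,154),(355,165),(292,240),(324,250)]: print(ray(m,q,.06)[:2])
E
```

```text
recess [ 0.41782424 -0.20782857  0.058     ]
[-0.02634587 -0.00643157  0.        ] [-0.00660424  0.02521421  0.        ]
0.01294422400885857 7.045210738925928
0.011817093286610552 96.29547345550016
0.01440573180485743 -173.4222665085018
0.01200491138509191 -76.70736113236208
sq mid [ 0.41741227 -0.20826044]
recess top [ 0.41718542 -0.20950437  0.058     ]
bar ends top [ 0.47163905 -0.3529846   0.1       ] [ 0.49163316 -0.43031726  0.1       ] [ 0.48161119 -0.3913526   0.1       ]
[ 0.39715208 -0.17060513]
[ 0.42512099 -0.17249599]
[ 0.39086607 -0.24410496]
[ 0.4187717  -0.24626334]
```

```bash
python3 -m handwheel '[{"xyz":[-45,9,5],"turn":0,"gripper":85},{"xyz":[-45,9,10],"turn":0,"gripper":85},{"xyz":[-45,9,10],"turn":0,"gripper":85},{"xyz":[-45,9,10],"turn":0,"gripper":85},{"xyz":[-7,3,10],"turn":0,"gripper":85},{"xyz":[0,0,0],"turn":0,"gripper":85}]'
python3 -c "
from h import *
import pickle
totool([.483,-.391,.092])
im=optics.capture('wrist');m=optics.camera_model('wrist');pickle.dump(m,open('w2.pkl','wb'));cv2.imwrite('pics/w2.png',im[:,:,::-1])
print(proj(m,[.483,-.391,.1]))"
```

```text
time: 2.75
position: [0.4839, -0.3916, 0.2017]
orientation: [-0.002, 0.617, 0.787, 0.0]
force: [0.1, 0.3, -0.1]
gripper_width: 0.0851
gripper_force: 0.0
pos [ 0.4839 -0.3916  0.2017] yaw_y deg 13.83 shift mm [  0.5  -0.5 109.7]
[310.47231871 244.67176145]
```

View pics/w2.png

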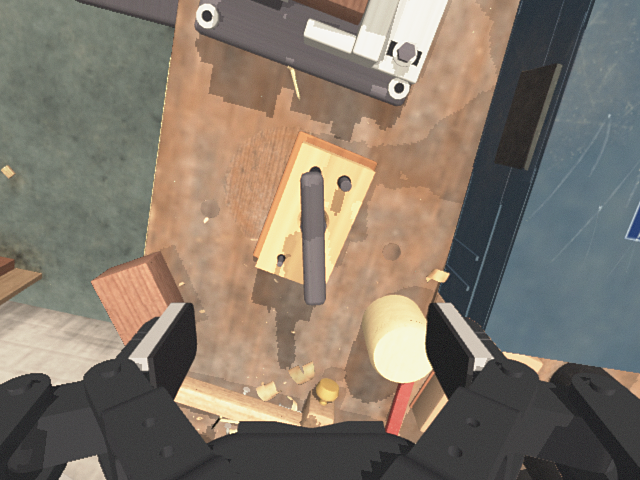

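```bash
python3 - <<'E'
from h import *
import pickle
m=pickle.load(open('w2.pkl','rb')); im=cv2.imread('pics/w2.png')
hsv=cv2.cvtColor(im,cv2.COLOR_BGR2HSV)
w=((hsv[...,2]<125)&(hsv[...,1]<70)).astype('uint8'); w[:,:298]=0;w[:,330:]=0;w[:170]=0;w[310:]=0
w=cv2.morphologyEx(w,cv2.MORPH_OPEN,np.ones((9,9),np.uint8))
cs,_=cv2.findContours(w,0,2); c=max(cs,key=cv2.contourArea); print(cv2.boundingRect(c),cv2.minAreaRect(c))
p=np.array([ray(m,q,.1)[:2] for q in c[:,0]],np.float32); print(cv2.minAreaRect(p))
vx=cv2.fitLine(p,2,0,.01,.01).ravel(); print(vx, np.degrees(np.arctan2(vx[1],vx[0])))
# bar edges per row
for v in range(180,300,12):
    r=np.where(w[v])[0]; print(v,r.min(),r.max(),np.round(ray(m,((r.min()+r.max())/2,v),.1)[:2],4))
E
```

```text
Traceback (most recent call last):
ValueError: max() iterable argument is empty
```

```bash
python3 - <<'E'
from h import *
import pickle
m=pickle.load(open('w2.pkl','rb')); im=cv2.imread('pics/w2.png')
hsv=cv2.cvtColor(im,cv2.COLOR_BGR2HSV)
print(hsv[240,296:336:3].tolist())
w=((hsv[...,1]<90)&(hsv[...,2]<150)).astype('uint8'); w[:,:298]=0;w[:,330:]=0;w[:170]=0;w[310:]=0
w=cv2.morphologyEx(w,cv2.MORPH_OPEN,np.ones((7,7),np.uint8))
cs,_=cv2.findContours(w,0,2); c=max(cs,key=cv2.contourArea); print(cv2.boundingRect(c),cv2.minAreaRect(c))
p=np.array([ray(m,q,.1)[:2] for q in c[:,0]],np.float32); print(cv2.minAreaRect(p))
for v in range(180,300,12):
    r=np.where(w[v])[0]; print(v,r.min(),r.max(),np.round(ray(m,((r.min()+r.max())/2,v),.1)[:2],4))
E
```

```text
[[17, 108, 232], [18, 107, 236], [13, 91, 131], [0, 21, 120], [7, 26, 127], [4, 27, 142], [0, 25, 143], [8, 22, 139], [176, 28, 137], [162, 13, 98], [25, 73, 251], [26, 68, 247], [23, 84, 246], [24, 83, 247]]
(298, 177, 28, 133) ((311.5, 243.0), (132.0, 27.0), 90.0)
((0.4841857850551605, -0.39178144931793213), (0.01711054891347885, 0.08421876281499863), 13.28911018371582)
180 314 322 [ 0.4779 -0.3518]
192 301 323 [ 0.4762 -0.3594]
204 302 323 [ 0.4782 -0.3663]
216 301 324 [ 0.4799 -0.3733]
228 301 325 [ 0.482  -0.3805]
240 303 324 [ 0.4841 -0.3877]
252 303 324 [ 0.4859 -0.3951]
264 303 324 [ 0.4878 -0.4027]
276 304 324 [ 0.49   -0.4103]
288 298 325 [ 0.4904 -0.4186]
```

```bash
python3 -m handwheel '[{"xyz":[0,0,25],"turn":-0.02,"gripper":85},{"xyz":[0,0,25],"turn":0,"gripper":85},{"xyz":[0,0,25],"turn":0,"gripper":85},{"xyz":[0,0,20],"turn":0,"gripper":85},{"xyz":[0,0,14],"turn":0,"gripper":85},{"xyz":[0,0,0],"turn":0,"gripper":14},{"xyz":[0,0,0],"turn":0,"gripper":10},{"xyz":[0,0,0],"turn":0,"gripper":0},{"xyz":[0,0,0],"turn":0,"gripper":0},{"xyz":[0,0,0],"turn":0,"gripper":0}]'
python3 -c "
from h import *
totool([.4842,-.391,.092]);print(sensors.sense())"
```

```text
time: 3.8
position: [0.4846, -0.3914, 0.0959]
orientation: [0.001, 0.61, 0.793, 0.0]
force: [0.4, 0.3, 13.1]
gripper_width: 0.0129
gripper_force: 60.4
pos [ 0.4846 -0.3914  0.0959] yaw_y deg 14.85 shift mm [ 0.5 -0.3  3.9]
{'time': 3.8, 'qpos': array([-6.79474307e-01,  5.30194865e-01,  2.91870226e-02,  1.06854233e+00,
        3.06348842e-05,  6.32121987e-01]), 'dq': array([-0.00194048, -0.00309158,  0.01190621, -0.00573998,  0.00570461,
        0.00085879]), 'joint_efforts': array([ 9.97024981e-04, -9.04803085e+01,  4.38344121e+01, -1.45509643e-01,
       -2.10567461e-01, -1.40443494e-02]), 'position': array([ 0.48456718, -0.39141795,  0.09585432]), 'orientation': array([6.23265380e-04, 6.09791892e-01, 7.92561329e-01, 5.62444346e-07]), 'force': array([ 0.44873294,  0.34877015, 13.13110372]), 'wrist_torque': array([ 0.0358424 , -0.2097655 ,  0.04771366]), 'gripper_force': 60.41067123413086, 'gripper_width': 0.012861492252452018}
```

```bash
python3 -m handwheel '[{"xyz":[0,0,-10],"turn":0,"gripper":0},{"xyz":[0,0,-15],"turn":0,"gripper":0},{"xyz":[0,0,-20],"turn":0,"gripper":0},{"xyz":[0,0,-20],"turn":0,"gripper":0},{"xyz":[0,0,-20],"turn":0,"gripper":0},{"xyz":[0,0,-20],"turn":0,"gripper":0},{"xyz":[0,0,0],"turn":0,"gripper":0},{"xyz":[0,0,0],"turn":0,"gripper":0}]'
python3 -c "
from h import *
import pickle
totool([.4175,-.2085,.19]);s=sensors.sense();print(s['wrist_torque'])
m=optics.camera_model('wrist')
for n in ('top','side'):
  im=optics.capture(n);cv2.imwrite(f'pics/{n}3.png',im[:,:,::-1])
p=s['position']; ms=optics.camera_model('side')
c=proj(ms,p-[0,0,.04]); print(c); x,y=c.astype(int)
a=cv2.imread('pics/side3.png')[y-75:y+75,x-100:x+100]
cv2.imwrite('pics/c3.png',cv2.resize(a,None,fx=4,fy=4,interpolation=2));print(x,y,[proj(ms,p-[0,0,d]) for d in (0,.08)])"
```

```text
time: 4.6
position: [0.4843, -0.3913, 0.2001]
orientation: [0.0, 0.61, 0.792, -0.0]
force: [-0.3, 0.2, -1.9]
gripper_width: 0.0129
gripper_force: 59.0
pos [ 0.4843 -0.3913  0.2001] yaw_y deg 14.83 shift mm [193.8 -17.7  10. ]
[-0.03656429  0.00503468 -0.0289183 ]
[313.04303785 180.19996804]
313 180 [array([312.43807554, 154.04515806]), array([313.61411188, 204.8896595 ])]
```

View pics/c3.png

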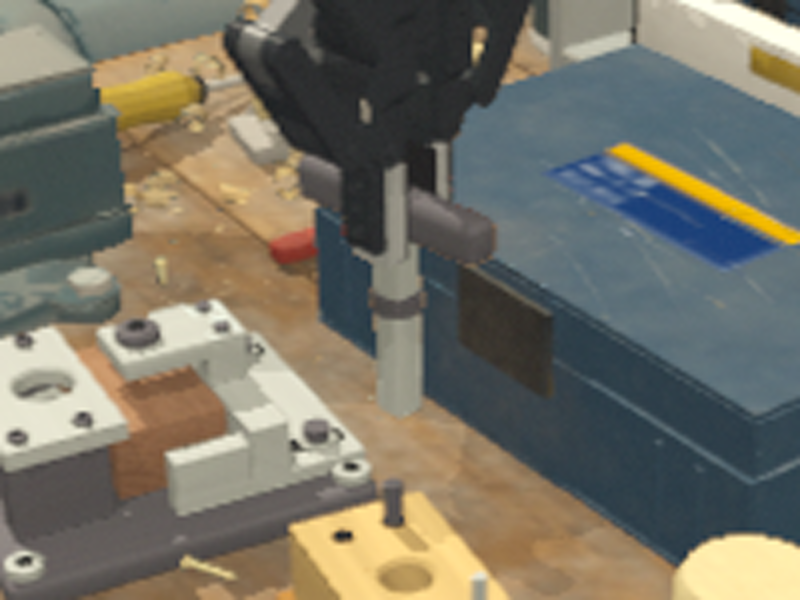

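```bash
python3 -m handwheel '[{"xyz":[40,-4,0],"turn":0,"gripper":0},{"xyz":[48,-4,0],"turn":0,"gripper":0},{"xyz":[48,-4,0],"turn":0,"gripper":0},{"xyz":[42,-4,0],"turn":0,"gripper":0},{"xyz":[16,-2,0],"turn":0,"gripper":0},{"xyz":[0,0,12],"turn":0.07,"gripper":0},{"xyz":[0,0,14],"turn":0.067,"gripper":0},{"xyz":[0,0,10],"turn":0,"gripper":0},{"xyz":[0,0,0],"turn":0,"gripper":0},{"xyz":[0,0,0],"turn":0,"gripper":0}]'
cat > look.py <<'E'
from h import *
import sys
n=sys.argv[1]
totool([.4175,-.2085,.126]); p=sensors.sense()["position"]
out=[]
for c in ("wrist","side"):
    m=optics.camera_model(c); im=optics.capture(c)[:,:,::-1]
    t=proj(m,p-[0,0,.084]); r=proj(m,[.4175,-.2085,.058]); print(c,"tip",t.round(1),"recess",r.round(1))
    x,y=int(r[0])-40,int(r[1])-50; x=max(0,min(x,560)); y=max(0,min(y,400)); print(" crop origin",x,y,"x5")
    out.append(cv2.resize(im[y:y+80,x:x+80],None,fx=5,fy=5,interpolation=2))
cv2.imwrite(f"pics/{n}.png",np.hstack(out))
E
python3 look.py l1
```

```text
time: 5.7
position: [0.417, -0.2084, 0.1639]
orientation: [-0.0, 0.662, 0.749, -0.0]
force: [-0.8, -0.2, -0.9]
gripper_width: 0.0128
gripper_force: 58.9
pos [ 0.417  -0.2084  0.1639] yaw_y deg 7.07 shift mm [-0.2  0.5 37.9]
wrist tip [311.7 254.4] recess [312.4 243. ]
 crop origin 272 193 x5
side tip [220.6 189.5] recess [222.4 201. ]
 crop origin 182 150 x5
```

View pics/l1.png

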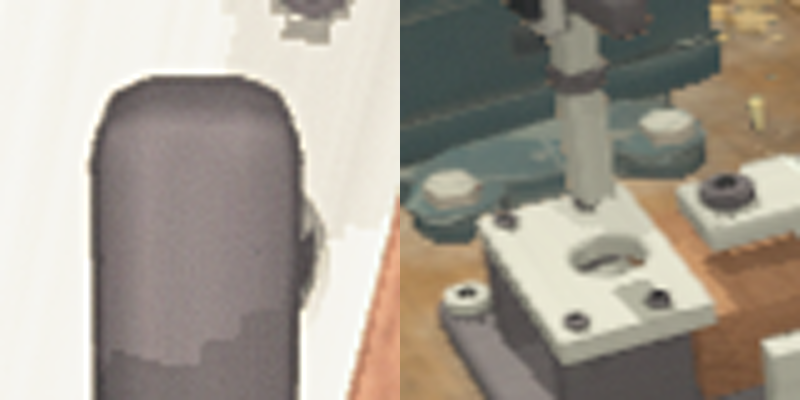

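```bash
python3 - <<'E'
from h import *
m=optics.camera_model('side'); w=optics.camera_model('wrist')
r=ray(m,(223.4,200.5),.058); t=ray(m,(219.2,189.6),.080); print(r,t,r-t)
print(ray(w,(336.8,243),.058)-[.013,0,0])
# brighter detail: fit rim in fresh side image
im=optics.capture('side')[150:230,182:262,::-1]; cv2.imwrite('pics/s4.png',cv2.resize(im,None,fx=10,fy=10,interpolation=2)[300:750,200:800])
E
```

```text
[ 0.41953187 -0.20800787  0.058     ] [ 0.41493744 -0.20736553  0.08      ] [ 0.00459443 -0.00064234 -0.022     ]
[ 0.41991413 -0.20697884  0.058     ]
```

View pics/s4.png

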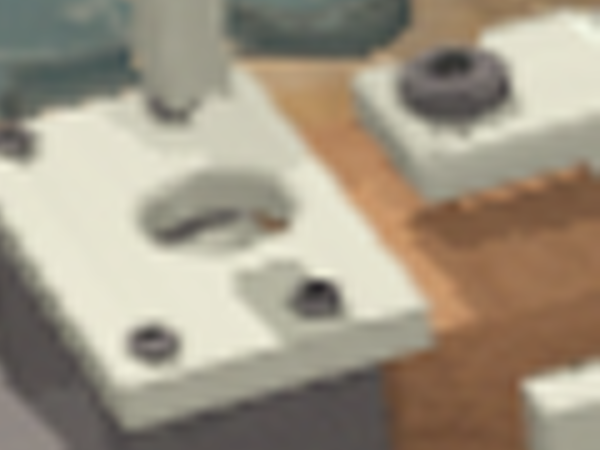

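```bash
python3 -m handwheel '[{"xyz":[0,2,10],"turn":0,"gripper":0},{"xyz":[0,0,10],"turn":0,"gripper":0},{"xyz":[0,0,8],"turn":0,"gripper":0},{"xyz":[0,0,2],"turn":0,"gripper":0},{"xyz":[0,0,2],"turn":0,"gripper":0},{"xyz":[0,0,1],"turn":0,"gripper":0},{"xyz":[0,0,0],"turn":0,"gripper":0}]'
python3 -c "
from h import *
totool([.419,-.2085,.12]);print(sensors.sense()['wrist_torque'])"
```

```text
time: 6.55
position: [0.4194, -0.2082, 0.1316]
orientation: [0.0, 0.663, 0.749, 0.0]
force: [-2.9, 1.3, 7.9]
gripper_width: 0.0131
gripper_force: 60.3
pos [ 0.4194 -0.2082  0.1316] yaw_y deg 6.99 shift mm [-0.3 -0.4 11.6]
[0.30841328 0.74430793 0.04287281]
```

```bash
python3 -m handwheel '[{"xyz":[0.5,-0.7,0],"turn":0,"gripper":0},{"xyz":[0.3,-0.7,0],"turn":0,"gripper":0},{"xyz":[0,0,0],"turn":0,"gripper":0}]'; python3 -c "
from h import *
print(sensors.sense()['wrist_torque'])"
python3 -m handwheel '[{"xyz":[0.5,-0.7,0],"turn":0,"gripper":0},{"xyz":[0.3,-0.7,0],"turn":0,"gripper":0},{"xyz":[0,0,0],"turn":0,"gripper":0}]'; python3 -c "
from h import *
print(sensors.sense()['wrist_torque'])"
```

```text
time: 6.85
position: [0.4183, -0.2078, 0.1317]
orientation: [0.001, 0.663, 0.749, 0.0]
force: [1.2, -1.1, 5.5]
gripper_width: 0.0125
gripper_force: 60.0
[-0.14686001 -0.31207735 -0.01827679]
time: 7.15
position: [0.4171, -0.2072, 0.1318]
orientation: [0.001, 0.663, 0.749, 0.0]
force: [2.5, -1.7, 6.6]
gripper_width: 0.013
gripper_force: 60.0
[-0.2790457  -0.66485132 -0.08418819]
```

```bash
python3 -m handwheel '[{"xyz":[0,0,-3],"turn":0,"gripper":0},{"xyz":[0,5,0],"turn":0,"gripper":0},{"xyz":[0,3,0],"turn":0,"gripper":0},{"xyz":[0,1.5,0],"turn":0,"gripper":0},{"xyz":[0,0,0],"turn":0,"gripper":0}]'
python3 -m handwheel '[{"xyz":[0,-9,0],"turn":0,"gripper":0},{"xyz":[0,-4,0],"turn":0,"gripper":0},{"xyz":[0,-2.5,0],"turn":0,"gripper":0},{"xyz":[0,-1.5,0],"turn":0,"gripper":0},{"xyz":[0,0,0],"turn":0,"gripper":0}]'
```

```text
time: 7.65
position: [0.4248, -0.206, 0.1336]
orientation: [-0.001, 0.663, 0.749, -0.001]
force: [-6.5, -5.4, 0.4]
gripper_width: 0.0125
gripper_force: 59.3
time: 8.15
position: [0.4102, -0.2084, 0.1348]
orientation: [0.002, 0.663, 0.749, 0.001]
force: [8.2, -4.4, -3.5]
gripper_width: 0.0126
gripper_force: 59.9
```

```bash
python3 -m handwheel '[{"xyz":[0,8,0],"turn":0,"gripper":0},{"xyz":[-4,0,0],"turn":0,"gripper":0},{"xyz":[-3,0,0],"turn":0,"gripper":0},{"xyz":[-2,0,0],"turn":0,"gripper":0},{"xyz":[-1.5,0,0],"turn":0,"gripper":0},{"xyz":[0,0,0],"turn":0,"gripper":0}]'
python3 -m handwheel '[{"xyz":[9,0,0],"turn":0,"gripper":0},{"xyz":[3,0,0],"turn":0,"gripper":0},{"xyz":[2.5,0,0],"turn":0,"gripper":0},{"xyz":[1.5,0,0],"turn":0,"gripper":0},{"xyz":[0,0,0],"turn":0,"gripper":0}]'
```

```text
time: 8.75
position: [0.4177, -0.2169, 0.1339]
orientation: [-0.0, 0.663, 0.749, 0.0]
force: [0.8, 2.8, -1.8]
gripper_width: 0.0125
gripper_force: 59.0
time: 9.25
position: [0.4164, -0.2016, 0.1344]
orientation: [0.001, 0.663, 0.749, -0.0]
force: [1.7, -4.9, -2.4]
gripper_width: 0.013
gripper_force: 58.9
```

```bash
python3 -m handwheel '[{"xyz":[-6,0.2,0],"turn":0,"gripper":0},{"xyz":[-2.6,0,0],"turn":0,"gripper":0},{"xyz":[0,0,0],"turn":0,"gripper":0}]'
python3 -c "
from h import *
totool([.4175,-.2092,.117])"
```

```text
time: 9.55
position: [0.4172, -0.2101, 0.1339]
orientation: [-0.0, 0.663, 0.749, 0.0]
force: [0.3, 0.1, -1.3]
gripper_width: 0.0128
gripper_force: 58.9
pos [ 0.4172 -0.2101  0.1339] yaw_y deg 6.97 shift mm [ 0.8  0.4 16.9]
```

```bash
python3 -m handwheel '[{"xyz":[0.8,0.4,1],"turn":0,"gripper":0},{"xyz":[0,0,1.5],"turn":0,"gripper":0},{"xyz":[0,0,1.5],"turn":0,"gripper":0},{"xyz":[0,0,0],"turn":0,"gripper":0}]'
```

```text
time: 9.95
position: [0.4176, -0.2088, 0.1299]
orientation: [-0.0, 0.663, 0.749, 0.0]
force: [1.6, -0.0, -2.3]
gripper_width: 0.0133
gripper_force: 58.9
```

```bash
python3 -m handwheel '[{"xyz":[0,0,3],"turn":0,"gripper":0},{"xyz":[0,0,3],"turn":0,"gripper":0},{"xyz":[0,0,3],"turn":0,"gripper":0},{"xyz":[0,0,2],"turn":0,"gripper":0},{"xyz":[0,0,1],"turn":0,"gripper":0},{"xyz":[0,0,0],"turn":0,"gripper":0}]'
python3 -c "
from h import *
print(sensors.sense()['wrist_torque'])"
```

```text
time: 10.55
position: [0.4176, -0.2089, 0.1179]
orientation: [-0.0, 0.663, 0.749, 0.0]
force: [2.7, 1.4, -2.4]
gripper_width: 0.0125
gripper_force: 58.8
[ 0.13151623 -0.89120575 -0.07460045]
```

```bash
cat > t.py <<'E'
from h import *
s=sensors.sense(); R=rot(); print("  T",s["wrist_torque"].round(3),"yaw",np.degrees(np.arctan2(R[1,1],R[0,1])).round(2),"q6",s["qpos"][5].round(3),"p",s["position"].round(4),"F",s["force"].round(1))
E
python3 -m handwheel '[{"xyz":[0,0,1],"turn":0,"gripper":0},{"xyz":[0,0,0.5],"turn":0.05,"gripper":0},{"xyz":[0,0,0],"turn":0.1,"gripper":0},{"xyz":[0,0,0],"turn":0,"gripper":0}]' >/dev/null; python3 t.py
python3 -m handwheel '[{"xyz":[0,0,0],"turn":0.1,"gripper":0},{"xyz":[0,0,0],"turn":0.1,"gripper":0},{"xyz":[0,0,0],"turn":0,"gripper":0}]' >/dev/null; python3 t.py
```

```text
T [ 0.633 -0.731  0.058] yaw -1.81 q6 1.138 p [ 0.4181 -0.209   0.1171] F [4.  1.8 5.6]
  T [ 0.733 -0.94   0.055] yaw -13.27 q6 1.339 p [ 0.4181 -0.2089  0.1171] F [3.9 2.1 5.3]
```

```bash
python3 -m handwheel '[{"xyz":[0,0,0],"turn":0.1,"gripper":0},{"xyz":[0,0,0],"turn":0.1,"gripper":0},{"xyz":[0,0,0],"turn":0,"gripper":0}]' >/dev/null; python3 t.py
python3 -m handwheel '[{"xyz":[0,0,0],"turn":0.07,"gripper":0},{"xyz":[0,0,0],"turn":0,"gripper":0}]' >/dev/null; python3 t.py
```

```text
T [ 0.789 -1.077 -0.002] yaw -24.72 q6 1.539 p [ 0.4182 -0.2089  0.1171] F [3.4 2.5 6.4]
  T [ 0.893 -1.135  0.029] yaw -28.66 q6 1.607 p [ 0.4182 -0.2089  0.1171] F [4.7 3.8 5.8]
```

```bash
python3 -m handwheel '[{"xyz":[0,0,0],"turn":0.05,"gripper":0},{"xyz":[0,0,0],"turn":0,"gripper":0}]' >/dev/null; python3 t.py
```

```text
T [ 0.853 -1.089  0.097] yaw -31.48 q6 1.657 p [ 0.4182 -0.2089  0.1171] F [3.8 3.2 5.5]
```

```bash
python3 -m handwheel '[{"xyz":[0,0,0],"turn":0.05,"gripper":0},{"xyz":[0,0,0],"turn":0,"gripper":0}]' >/dev/null; python3 t.py
python3 -m handwheel '[{"xyz":[0,0,0],"turn":0.04,"gripper":0},{"xyz":[0,0,0],"turn":0,"gripper":0}]' >/dev/null; python3 t.py
```

```text
T [ 0.838 -1.08   0.102] yaw -34.35 q6 1.707 p [ 0.4183 -0.2089  0.1171] F [3.7 3.5 4.7]
  T [ 0.871 -1.189  0.062] yaw -36.62 q6 1.746 p [ 0.4183 -0.2089  0.1171] F [3.5 3.2 4.9]
```

```bash
python3 -m handwheel '[{"xyz":[0,0,0],"turn":0.05,"gripper":0},{"xyz":[0,0,0],"turn":0,"gripper":0}]' >/dev/null; python3 t.py
python3 -m handwheel '[{"xyz":[0,0,0],"turn":0.04,"gripper":0},{"xyz":[0,0,0],"turn":0,"gripper":0}]' >/dev/null; python3 t.py
```

```text
T [ 0.907 -1.172  0.09 ] yaw -39.5 q6 1.796 p [ 0.4182 -0.2089  0.1171] F [5.1 3.1 5.3]
  T [ 0.877 -1.122  0.212] yaw -41.77 q6 1.836 p [ 0.4182 -0.2088  0.1171] F [3.8 3.3 5.2]
```

```bash
python3 -m handwheel '[{"xyz":[0,0,0],"turn":0.05,"gripper":0},{"xyz":[0,0,0],"turn":0,"gripper":0}]' >/dev/null; python3 t.py
```

```text
T [ 0.89  -1.176  0.33 ] yaw -44.64 q6 1.886 p [ 0.4183 -0.2088  0.1171] F [3.8 3.5 5.6]
```

```bash
python3 -m handwheel '[{"xyz":[0,0,0],"turn":0.03,"gripper":0},{"xyz":[0,0,0],"turn":0,"gripper":0}]' >/dev/null; python3 t.py; python3 -m handwheel '[{"xyz":[0,0,0],"turn":0,"gripper":0}]' >/dev/null; python3 t.py
```

```text
T [ 0.823 -1.159  0.398] yaw -46.32 q6 1.916 p [ 0.4183 -0.2088  0.1171] F [4.4 2.7 4.7]
  T [ 0.907 -1.218  0.416] yaw -46.26 q6 1.915 p [ 0.4183 -0.2088  0.1171] F [4.5 3.2 5.2]
```

```bash
python3 -m handwheel '[{"xyz":[0,0,0],"turn":0.025,"gripper":0},{"xyz":[0,0,0],"turn":0,"gripper":0}]' >/dev/null; python3 t.py; python3 -m handwheel '[{"xyz":[0,0,0],"turn":0,"gripper":0},{"xyz":[0,0,0],"turn":0,"gripper":0}]' >/dev/null; python3 t.py
```

```text
T [ 0.915 -1.161  0.492] yaw -47.74 q6 1.94 p [ 0.4182 -0.2088  0.1171] F [4.1 3.6 5. ]
  T [ 0.934 -1.155  0.505] yaw -47.69 q6 1.939 p [ 0.4182 -0.2088  0.1171] F [3.1 3.4 5.5]
```

```bash
python3 -m handwheel '[{"xyz":[0,0,0],"turn":-0.06,"gripper":0},{"xyz":[0,0,-1],"turn":-0.045,"gripper":0},{"xyz":[0,0,0],"turn":0,"gripper":0}]' >/dev/null; python3 t.py
```

```text
T [ 0.57  -1.64   0.131] yaw -41.59 q6 1.833 p [ 0.4179 -0.2087  0.1175] F [ 6.   2.1 -5.8]
```

```bash
python3 -m handwheel '[{"xyz":[0,0,-0.5],"turn":-0.02,"gripper":0},{"xyz":[0,0,-1.5],"turn":0,"gripper":0},{"xyz":[0,0,0],"turn":0,"gripper":0}]' >/dev/null; python3 t.py
```

```text
T [ 0.624 -1.608  0.043] yaw -40.54 q6 1.815 p [ 0.4179 -0.2087  0.1195] F [ 6.4  2.1 -4.3]
```

```bash
python3 -m handwheel '[{"xyz":[0,0,-3],"turn":0,"gripper":0},{"xyz":[0,0,-3],"turn":0,"gripper":0},{"xyz":[0,0,-4],"turn":0,"gripper":0},{"xyz":[0,0,-5],"turn":0,"gripper":0},{"xyz":[0,0,-8],"turn":0,"gripper":0},{"xyz":[0,0,-15],"turn":0,"gripper":0},{"xyz":[0,0,-20],"turn":0,"gripper":0},{"xyz":[0,0,-22],"turn":0,"gripper":0},{"xyz":[0,0,0],"turn":0,"gripper":0},{"xyz":[0,0,0],"turn":0,"gripper":0}]' >/dev/null; python3 t.py
python3 - <<'E'
from h import *
m=optics.camera_model('side'); r=ray(m,(315,249.1),.042); print("rack hole side",r)
im=cv2.imread('pics/side3.png')
a=cv2.resize(im[225:275,285:345],None,fx=10,fy=10,interpolation=2); cv2.imwrite('pics/c5.png',a)
p=sensors.sense()['position']; c=proj(m,p-[0,0,.084]); print(c)
E
```

```text
T [0.013 0.02  0.001] yaw -40.57 q6 1.815 p [ 0.4175 -0.209   0.1995] F [-0.6 -0.1 -2.3]
rack hole side [ 0.48502625 -0.39112861  0.042     ]
[218.54799117 170.32904036]
```

View pics/c5.png

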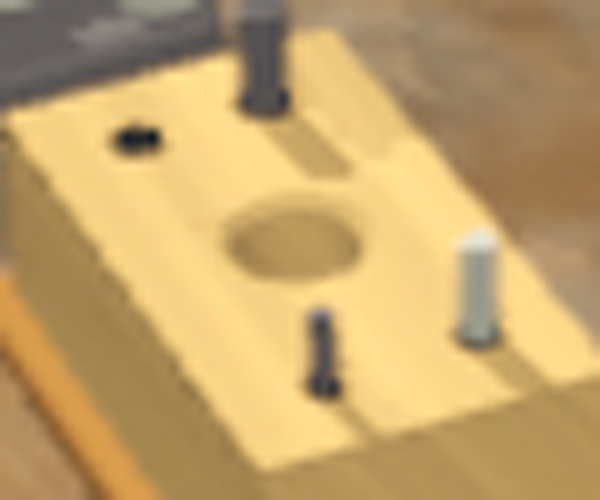

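```bash
python3 -m handwheel '[{"xyz":[0,0,0],"turn":-0.13,"gripper":0},{"xyz":[0,0,0],"turn":-0.14,"gripper":0},{"xyz":[0,0,0],"turn":-0.14,"gripper":0},{"xyz":[0,0,0],"turn":-0.14,"gripper":0},{"xyz":[0,0,0],"turn":-0.14,"gripper":0},{"xyz":[0,0,0],"turn":-0.14,"gripper":0},{"xyz":[0,0,0],"turn":-0.137,"gripper":0},{"xyz":[0,0,0],"turn":0,"gripper":0}]' >/dev/null; python3 t.py
python3 - <<'E'
from h import *
m=optics.camera_model('side'); print("rack hole side",ray(m,(313.75,248.55),.042))
totool([.4844,-.3913,.2])
E
```

```text
T [-0.045 -0.051  0.012] yaw 14.98 q6 0.845 p [ 0.4169 -0.2087  0.1985] F [ 0.4  0.3 -1.1]
rack hole side [ 0.48420514 -0.38888051  0.042     ]
pos [ 0.4169 -0.2087  0.1985] yaw_y deg 14.98 shift mm [-193.8   18.    -1.8]
```

```bash
python3 -m handwheel '[{"xyz":[-40,4,0],"turn":0,"gripper":0},{"xyz":[-48,4,0],"turn":0,"gripper":0},{"xyz":[-46,4,0],"turn":0,"gripper":0},{"xyz":[-40,4,0],"turn":0,"gripper":0},{"xyz":[-19.5,2,0],"turn":0,"gripper":0},{"xyz":[0,0,0],"turn":0,"gripper":0},{"xyz":[0,0,0],"turn":0,"gripper":0},{"xyz":[0,0,0],"turn":0,"gripper":0}]' >/dev/null; python3 t.py
python3 -c "
from h import *
totool([.4844,-.3912,.132])"
```

```text
T [ 0.01  -0.036  0.027] yaw 14.76 q6 0.634 p [ 0.4842 -0.3905  0.1993] F [ 0.3 -0.5 -1.5]
pos [ 0.4842 -0.3905  0.1993] yaw_y deg 14.76 shift mm [-0.8  0.1 67.3]
```

```bash
python3 -m handwheel '[{"xyz":[-0.5,0,20],"turn":0,"gripper":0},{"xyz":[0,0,25],"turn":0,"gripper":0},{"xyz":[0,0,20],"turn":0,"gripper":0},{"xyz":[0,0,4],"turn":0,"gripper":0},{"xyz":[0,0,3],"turn":0,"gripper":0},{"xyz":[0,0,3],"turn":0,"gripper":0},{"xyz":[0,0,0],"turn":0,"gripper":0}]' >/dev/null; python3 t.py
```

```text
T [ 0.121 -0.109  0.002] yaw 14.84 q6 0.632 p [ 0.485  -0.392   0.1254] F [ 0.5  0.8 -1.7]
```

```bash
python3 -m handwheel '[{"xyz":[0,0,2],"turn":0,"gripper":0},{"xyz":[0,0,2],"turn":0,"gripper":0},{"xyz":[0,0,2],"turn":0,"gripper":0},{"xyz":[0,0,0],"turn":0,"gripper":0}]' >/dev/null; python3 t.py
```

```text
T [0.374 0.064 0.007] yaw 14.84 q6 0.632 p [ 0.4845 -0.3917  0.1181] F [-0.6  1.5 -1.8]
```

In the hole; lowering to the floor.

```bash
python3 -m handwheel '[{"xyz":[0,0,5],"turn":0,"gripper":0},{"xyz":[0,0,5],"turn":0,"gripper":0},{"xyz":[0,0,5],"turn":0,"gripper":0},{"xyz":[0,0,4],"turn":0,"gripper":0},{"xyz":[0,0,2],"turn":0,"gripper":0},{"xyz":[0,0,0],"turn":0,"gripper":0}]' >/dev/null; python3 t.py
```

```text
T [0.359 0.085 0.026] yaw 14.84 q6 0.632 p [ 0.4845 -0.3917  0.0971] F [-0.9  1.6 -2.3]
```

Within about 1 mm of the floor: release and withdraw.

```bash
python3 -m handwheel '[{"xyz":[0,0,1],"turn":0,"gripper":0},{"xyz":[0,0,0],"turn":0,"gripper":18},{"xyz":[0,0,0],"turn":0,"gripper":40},{"xyz":[0,0,0],"turn":0,"gripper":80},{"xyz":[0,0,0],"turn":0,"gripper":80},{"xyz":[0,0,0],"turn":0,"gripper":80},{"xyz":[0,0,-5],"turn":0,"gripper":80},{"xyz":[0,0,-15],"turn":0,"gripper":80},{"xyz":[0,0,-30],"turn":0,"gripper":80},{"xyz":[0,0,-40],"turn":0,"gripper":80}]'; python3 -m handwheel '[{"xyz":[0,0,-40],"turn":0,"gripper":80},{"xyz":[0,0,0],"turn":0,"gripper":80},{"xyz":[0,0,0],"turn":0,"gripper":80}]'
python3 -c "
from h import *
im=optics.capture('side');cv2.imwrite('pics/e.png',cv2.resize(im[150:300,170:370,::-1],None,fx=4,fy=4))"
```

```text
time: 19.55
position: [0.4839, -0.3913, 0.1866]
orientation: [-0.001, 0.61, 0.792, 0.0]
force: [0.3, 0.1, -0.1]
gripper_width: 0.0801
gripper_force: 0.0
time: 19.85
position: [0.485, -0.3922, 0.2277]
orientation: [0.001, 0.61, 0.792, -0.0]
force: [0.2, 0.2, -1.0]
gripper_width: 0.0795
gripper_force: 0.0
```

View pics/e.png

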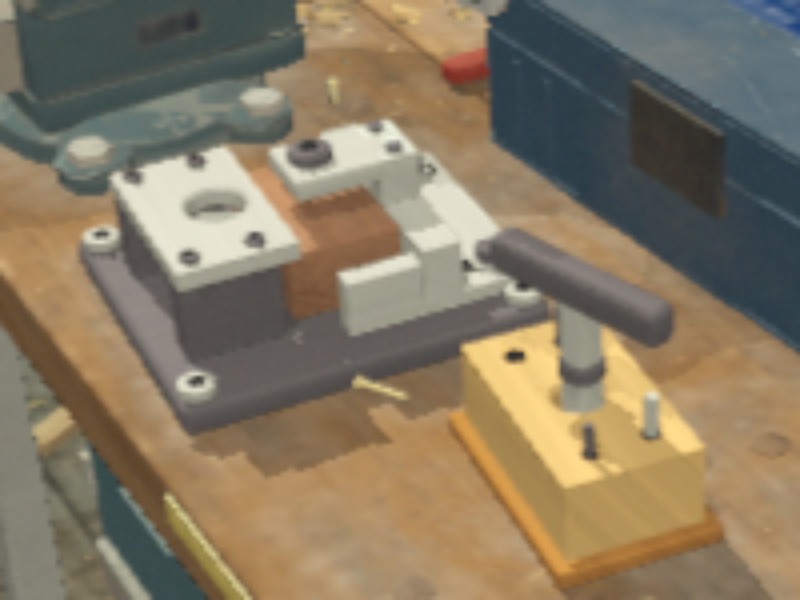

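The key stands upright in the tool block, with its collar at (583,370), and the blank sits square against the fence.

```bash
python3 -c "
from station import ticket
print(ticket.hand_in())"
```

```text
the job is handed in; nothing more can be done
None
```

The job is handed in: I seated the key in the cam, turned it clockwise to about 0.50 N m (firm, under the bruising limit), eased it back and stood it upright in the tool block; no verdict came back, and I felt the clamp only through the key and did not measure the fence force directly.

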